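Seat the support disc in the flow cell and swing the keeper over it

ROBOT

A 7-joint arm with a two-finger parallel gripper is mounted at the origin on the work surface. World frame = base frame: x ahead of the robot, y to its left, z up, the work surface at z = 0. Lengths are in m, angles in rad, forces in N, time in s.
With the tool pointing down it reaches from about 0.4 to 0.85 m from the base axis. Payload 10.4 kg.
Tool frame: the origin (TCP) lies midway between the tips of the shut fingers; the grasp point (between the pads) lies 19 mm behind it (grip_point_offset is the distance from the TCP to the grasp point, in m); y points along the fingers, z is the direction in which the jaws open and shut, and the axes are right-handed (so a half turn about y gives the same grasp; the last joint's range is limited). The gripper opens to 85 mm and grips with 20 to 120 N. Pads are 22 mm wide; open, the fingers measure 114 mm over their backs; the gripper's body (76 mm by 85 mm) begins 54 mm behind the grasp point. The pads swing forward as they close: fully open they stand 13 mm farther back than shut.
Start: joints at [1.257, 0.332, -0.065, 1.46, 0.022, 1.35, -0.088], TCP at [0.179, -0.599, 0.231] pointing down, gripper open.
Joint ranges: [-2.6, 2.6], [-0.5, 2.12], [-1.47, 1.34], [0.16, 2.42], [-1.27, 4.41], [0.06, 2.06], [-2.6, 2.6]. Speed limits (rad/s): [2.22, 2.22, 2.79, 2.79, 3.14, 3.14, 3.14].

INTERFACE

Orientations are given as a unit quaternion [x, y, z, w].
In Python, from workcell import * gives the robot as it stands.
- The arm moves only by the tool send_rows, never from a script. Its argument "motion" is a list of rows, each a list of 7 numbers: the opening in per cent of the stroke, from 0 (shut) to 100 (fully open), then the shift along the tool's x, y, z in m, then the turn, a rotation vector about the tool's x, y, z in rad. In form: [[claw, tx, ty, tz, ax, ay, az], ...]. A call has 1 to 10 rows; each row is the pose to reach, as a shift and turn from the pose commanded when the call began, along the tool's axes at that moment; what a row does not reach only later rows make up. A row lasts 1/12 s, in which the tool goes at most 41.7 mm and 7.16 degrees, less where a joint would pass 70% of its speed; a pose out of reach is approached as far as the arm can. A call with a gripper value outside its range is refused whole. The fingers move at their own pace and stop on an object; "squeeze" is the grip in N (left out, the last holds). Time passes only in rows, so rows that repeat a pose let the fingers close. It gives the time, the measured TCP pose, the force and the opening at its end, in the units of the state.
- get_obs(): the state, without advancing time (a new reading comes with each control period).
- camera(name): name is "side" or "top"; returns a dict with "pixels" (480x640x3 uint8, red, green, blue), "range_z" (480x640 float32, m along the optical axis (not along the pixel's ray), 0 where there is no reading), "fovy" (degrees; the focal length in pixels is half the picture's height over the tangent of half this angle, whatever the lens; pixels are square), "cx", "cy" (the principal point, pixels), "view" (4x4, takes a point from world to camera coordinates). Camera axes: x right, y down, z forward; pixel columns grow to the right and rows downward; lengths in m; the calibration is good to about 2 mm. A picture is of the moment at which its call begins.
- hand_in(): hands the job in, once; it reports no verdict.
The state is a dict: "clock": time; "joint_pos": joint angles; "joint_velocities": joint speeds; "tau": joint torques, N m; "position": TCP position; "ee_rot": TCP orientation; "ft_force": force on the tool from outside, world axes, zero at the start; "torque": the same for the moment, N m; "grip_width": opening from 0.0 (shut) to 1.0 (fully open).
Only numpy, scipy, OpenCV 4.12 (cv2) and the standard library are available. Lean on these libraries where they do the work, as an engineer would, in place of code of your own. Each camera call takes 0.05 s, during which the arm holds its last target.

TASK

Without gripping or lifting anything, gently nudge the plain steel disc with the fingertips across the top of the flow-cell block until it drops into the round recess and lies flat on its floor. Then push the post of the steel keeper arm to swing the arm round over the seated disc, all the way to its stop. Leave the spacer ring, the bottle, the beaker and the screwdriver where they are.

Things in the scene. Friction and masses are not known exactly. Their poses are not given: they have to be found in the camera images.
- cell: Flow-cell base: a fixed white plastic block lying on the bench, 180 mm along its x, 260 mm along its y, 30 mm high. Origin at the centre of its underside, so its flat top is 30 mm above the origin; z up. The round recess, 54 mm wide and 7 mm deep, is in the middle of the top. A thin black seal lines its floor. Two short white hose ports stick out of its -x side.
- cell_seat (a point): Centre of the recess's flat floor, 23 mm above the bench (7 mm under the block's top); axes as the block's. A low steel stop pin (6 mm wide, 7 mm high) stands on the block's top, in its frame at x = 54, y = -9.5 mm.
- disc: Loose plain steel support disc (no hole), 50 mm in diameter, 6 mm thick, about 70 g. It starts lying flat on the block's top, to the +y or to the -y side of the recess. Origin at the centre of its underside; z up. Seated, its top is 1 mm below the block's top.
- ring: Bystander: loose flat steel spacer ring, 44 mm outside and 24 mm hole diameter, 6 mm thick, lying on the block's top on the other side of the recess from the disc. Origin at the centre of its underside.
- keeper (a joint): Angle in rad of the keeper, a steel arm swinging level about an upright pivot on the block. 0: closed, at its stop, over the recess, pointing from the pivot along the block's -x. It grows as the arm opens, clockwise seen from above: at 1.57 it points along the block's +y. Opens to 2.2, starts open (1.5 to 2.1). Friction (under 1 N at the post) holds it where it is left.
- keeper_post (a point): The keeper's round post, 12 mm in diameter, standing 28 mm up from the bar (top 35 mm above the block's top), 52 mm from the pivot axis. This point is on its axis, half-way up (21 mm above the block's top).
- keeper_pivot (a point): Point on the keeper's pivot axis at the block's top; in the block's frame x = 70, y = 0, z = 30 mm. The pivot boss is 16 mm wide and 11 mm high. The arm is a flat bar 68 mm long from the pivot, 12 mm wide, its underside 2 mm and its top 7 mm above the block's top.
- bottle: Bystander: closed glass bottle with a blue cap, 72 mm wide, 140 mm tall, standing on the bench. Origin at the centre of its underside.
- beaker: Bystander: open glass beaker, 64 mm wide at the rim, 75 mm tall, standing on the bench. Origin at the centre of its underside.
- driver: Bystander: screwdriver about 170 mm long, lying on the bench on the robot's side of the block. Origin under its middle; it lies along its x.
Mind the look-alikes: they are no part of the job. What is shaped like the disc but green is not meant.

How it is judged:
On the way, in this order (a step that is already met when the one before it is completed fails the run):
1. the disc lies flat in the recess, the keeper still open (horizontal distance between disc and cell_seat below 0.004 m and z of disc in the frame of cell_seat below 0.002 m and angle between disc's own z axis and vertical below 0.05 rad and value of joint keeper above 0.3 rad), for 0.2 s.
2. the keeper is swung over the disc to its stop (value of joint keeper below 0.12 rad), for 0.2 s.
At the end, for the whole second after the job is handed in: The disc lies at rest and flat (within 0.05 rad) on the recess floor, its underside within 2 mm of the floor and its centre within 4 mm of the recess's; the keeper is within 0.12 rad of its closed stop (horizontal distance between disc and cell_seat below 0.004 m and z of disc in the frame of cell_seat below 0.002 m and angle between disc's own z axis and vertical below 0.05 rad and value of joint keeper below 0.12 rad and linear speed of disc below 0.02 m/s); the robot touches nothing.
It fails at once if the disc is lifted more than 10 mm off the block's top (z of disc in the frame of cell above 0.04 m).
It fails at once if the disc is tipped past 30 degrees (angle between disc's own z axis and vertical above 0.52 rad).
It fails at once if the fingers pinch or press the disc with more than 30 N (contact force between the fingers and disc above 30 N).
It fails at once if the spacer ring, bottle, beaker or screwdriver is moved more than 15 mm (distance of any of ring, bottle, beaker, driver from where it was at the start of the episode above 0.015 m).
It fails at once if the bottle or the beaker is tipped over (angle between any of bottle, beaker's own z axis and vertical above 0.3 rad).
It also fails if it takes over 58 s, if anything falls off the work surface, if the arm or the gripper's body presses on something with over 40 N, if the wrist force passes 120 N, or if a joint passes its speed limit or range.

## Working session

There is one attempt and no reset: what is moved stays moved. The work goes in short steps, Python scripts to look and compute and a tool call to move; the robot and the scene stay as the last step left them, time stands still between calls to the robot, and variables do not carry over. Pictures are saved under pics/ and viewed, and the job is handed in when it is done.

Besides the shell and the picture viewer there is one more tool, called after "Request:" as a command line: name --pt "numbers of a row" for each row, then --argument value for the rest. send_rows: Moves the arm, as the interface text tells. Its arguments: {"type":"object","properties":{"motion":{"type":"array"},"squeeze":{"type":"number"}},"required":["motion"]}

```bash
mkdir -p pics; cat > h.py <<'E'
from workcell import *
import numpy as np, cv2
from scipy.spatial.transform import Rotation as R
def cam(n):
    c=camera(n); c['pixels']=np.array(c['pixels']); c['f']=240/np.tan(np.radians(c['fovy'])/2); c['view']=np.array(c['view']); return c
def save(c,n): cv2.imwrite('pics/'+n+'.png',c['pixels'][:,:,::-1])
def ray(c,u,v):
    V=c['view'];Rm=V[:3,:3];o=-Rm.T@V[:3,3]
    d=Rm.T@np.array([(u-c['cx'])/c['f'],(v-c['cy'])/c['f'],1]);return o,d
def onz(c,u,v,z):
    o,d=ray(c,u,v);return o+d*(z-o[2])/d[2]
def proj(c,p):
    q=c['view'][:3,:3]@np.array(p)+c['view'][:3,3];return c['f']*q[0]/q[2]+c['cx'],c['f']*q[1]/q[2]+c['cy']
def tri(c1,p1,c2,p2):
    o1,d1=ray(c1,*p1);o2,d2=ray(c2,*p2)
    t=np.linalg.lstsq(np.c_[d1,-d2],o2-o1,rcond=None)[0]
    a=o1+d1*t[0];b=o2+d2*t[1];return (a+b)/2,np.linalg.norm(a-b)
E
python3 - <<'E'
from h import *
o=get_obs();print({k:np.round(v,3) for k,v in o.items()})
print(np.round(R.from_quat(o['ee_rot']).as_matrix(),3))
for n in('top','side'):
    c=cam(n);save(c,n+'0');print(n,c['fovy'],c['cx'],c['cy'],np.round(c['view'],3).tolist())
    print(np.mean(c['range_z']>0))
E
```

```text
{'clock': np.float64(0.0), 'joint_pos': array([ 1.257,  0.333, -0.065,  1.461,  0.022,  1.35 , -0.088]), 'joint_velocities': array([ 0.001, -0.   , -0.001, -0.   ,  0.   , -0.   ,  0.001]), 'tau': array([ 1.0000e-03, -6.2546e+01,  5.0000e-02, -3.9161e+01,  1.6000e-02,
        1.0000e-02, -0.0000e+00]), 'position': array([ 0.179, -0.598,  0.231]), 'ee_rot': array([-0.103,  0.7  , -0.699,  0.102]), 'ft_force': array([-0.034,  0.388, -0.723]), 'torque': array([ 0.003, -0.03 ,  0.014]), 'grip_width': np.float64(0.998)}
[[-0.958 -0.     0.287]
 [-0.287  0.001 -0.958]
 [ 0.    -1.    -0.001]]
top 46.40540392530469 315.9371794257984 237.86656094995175 [[-0.004, -1.0, 0.017, 0.017], [-0.986, 0.001, -0.166, 0.584], [0.166, -0.017, -0.986, 0.922], [0.0, 0.0, 0.0, 1.0]]
0.9959733072916667
side 46.139116613258366 316.97649628307875 233.60007318406167 [[0.977, -0.213, -0.005, -0.56], [-0.169, -0.761, -0.626, 0.155], [0.129, 0.613, -0.78, 0.87], [0.0, 0.0, 0.0, 1.0]]
0.9961490885416666
```

View pics/top0.png

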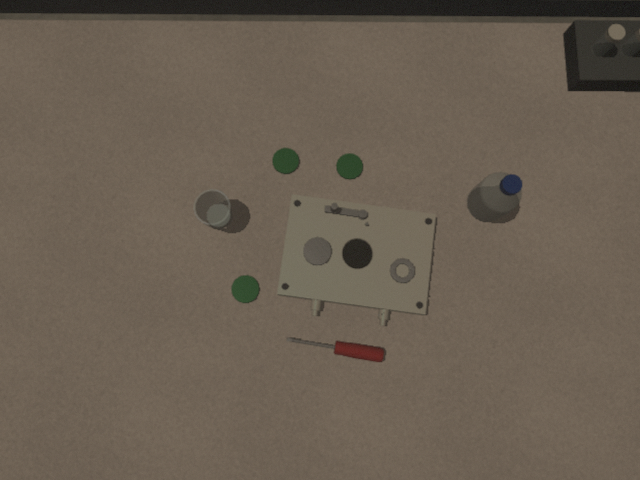

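View pics/side0.png

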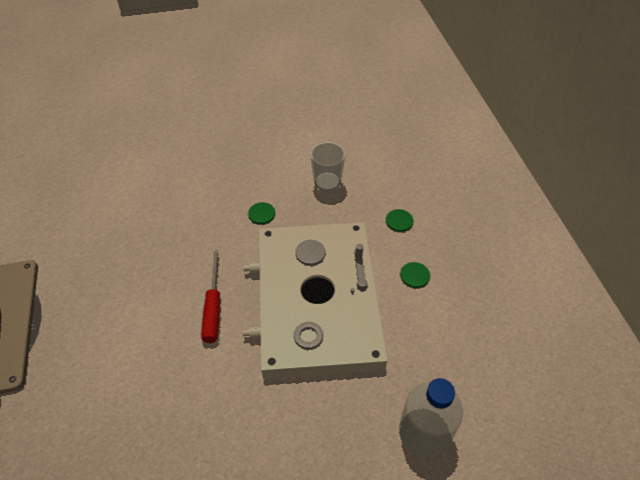

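The top view shows the plain grey disc at (317,251), the black recess at (357,253), the ring at (402,270), and the keeper's pivot at (364,215) with its post near (334,208). The beaker is at (213,210), the bottle at (500,195) and the screwdriver at (340,348).

Possible mix-ups for the disc:
- green discs at (286,161), (350,166) and (245,289)
- the ring at (402,270)
- the recess itself at (357,253)

By the description, it is the grey, hole-free one on the block at (317,251). I'll check that in a crop and measure.

```bash
cat > m.py <<'E'
from h import *
t=cam('top');s=cam('side')
for c,n,(u0,u1,v0,v1) in((t,'tcrop',(270,450,190,320)),(s,'scrop',(235,395,215,385))):
    im=c['pixels'][v0:v1,u0:u1,::-1]; im=cv2.convertScaleAbs(cv2.resize(im,None,fx=4,fy=4 if n=='tcrop' else 3.5,interpolation=cv2.INTER_CUBIC),alpha=1.4)
    cv2.imwrite('pics/'+n+'.png',im)
for c,b in((t,(275,440,190,320)),(s,(250,390,218,385))):
    u0,u1,v0,v1=b; g=c['pixels'].astype(int); 
    hsv=cv2.cvtColor(c['pixels'],cv2.COLOR_RGB2HSV)
    print('vals white',c['pixels'][280,340], 'disc',c['pixels'][251,317] if c is t else c['pixels'][252,311])
E
python3 m.py
```

```text
vals white [117 111  94] disc [90 84 75]
vals white [168 155 123] disc [120 110  97]
```

View pics/tcrop.png

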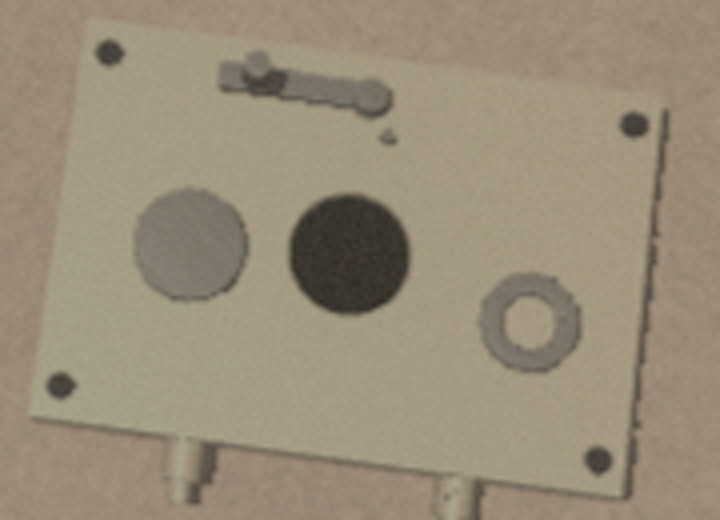

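View pics/scrop.png

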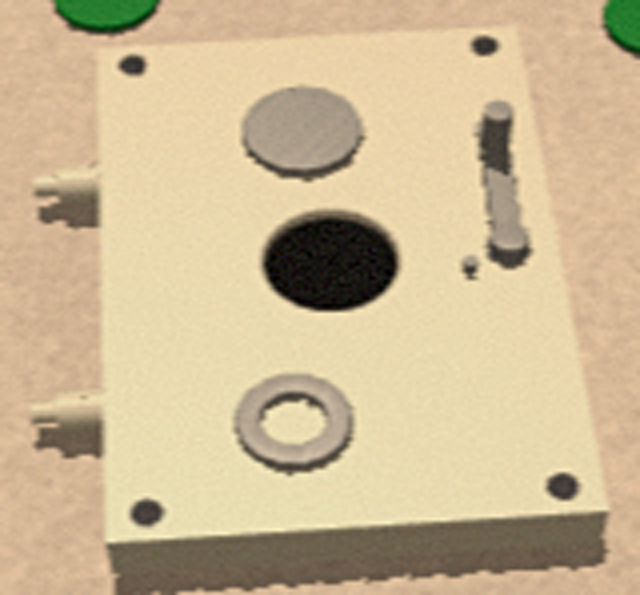

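The crops confirm a plain, hole-free grey disc on the +y side of the recess, and the ring on the other side. Now the measurements.

```bash
cat > m2.py <<'E'
from h import *
t=cam('top');s=cam('side')
def blobs(c,lo,hi,b,amin):
    u0,u1,v0,v1=b; g=c['pixels'].max(2); r=cv2.medianBlur(g,3)
    m=np.zeros_like(g); m[v0:v1,u0:u1]=((r>=lo)&(r<hi))[v0:v1,u0:u1]*255
    cs,_=cv2.findContours(m,cv2.RETR_EXTERNAL,cv2.CHAIN_APPROX_NONE); out=[]
    for k in cs:
        if len(k)>=5 and cv2.contourArea(k)>=amin:
            e=cv2.fitEllipse(k); out.append((np.round(e[0],1).tolist(),np.round(e[1],1).tolist(),cv2.contourArea(k)))
    return out
print('T dark',blobs(t,0,70,(280,440,195,312),8))
print('S dark',blobs(s,0,85,(255,385,222,365),8))
print('T grey',blobs(t,70,103,(283,430,200,305),30))
print('S grey',blobs(s,85,148,(264,380,228,362),30))
E
python3 m2.py
```

```text
T dark [([419.0, 304.5], [4.4, 5.5], 18.0), ([321.4, 306.0], [3.1, 9.9], 15.5), ([284.5, 286.0], [4.4, 5.5], 18.0), ([356.9, 253.2], [28.3, 29.1], 645.5), ([428.5, 221.0], [4.4, 5.5], 18.0), ([336.2, 210.6], [5.1, 11.0], 39.0), ([297.0, 203.0], [4.3, 4.3], 14.0)]
S dark [([375.4, 363.2], [1.9, 42.2], 26.0), ([271.1, 360.9], [5.9, 6.6], 29.5), ([375.0, 353.7], [6.2, 6.5], 30.0), ([317.2, 420.7], [59.1, 145.6], 27.0), ([257.0, 340.3], [4.5, 9.6], 31.0), ([307.5, 330.2], [5.9, 12.0], 18.0), ([361.5, 287.6], [4.8, 10.5], 32.5), ([317.1, 289.5], [27.2, 32.5], 692.5), ([256.5, 274.8], [3.4, 10.3], 23.5), ([309.9, 249.1], [30.8, 31.3], 32.0), ([358.3, 255.8], [6.8, 16.2], 76.0), ([267.6, 233.1], [4.2, 5.4], 16.5), ([355.5, 227.8], [4.2, 5.1], 15.0), ([261.5, 222.9], [2.2, 16.6], 21.5)]
T grey [([333.7, 302.6], [4.4, 33.3], 34.5), ([297.2, 297.2], [2.0, 29.3], 33.0), ([427.8, 296.9], [2.6, 40.4], 38.5), ([402.3, 270.4], [24.4, 25.5], 485.0), ([317.5, 251.0], [27.8, 28.6], 621.5), ([346.7, 211.6], [9.7, 49.7], 273.5), ([297.0, 202.8], [6.4, 6.4], 31.0)]
S grey [([308.1, 335.0], [26.6, 30.5], 596.0), ([360.0, 269.5], [10.9, 54.0], 330.0), ([310.3, 252.2], [25.2, 30.1], 539.0), ([267.7, 233.1], [6.2, 7.4], 34.5)]
```

```bash
cat > m3.py <<'E'
from h import *
t=cam('top');s=cam('side')
P=dict(s1=((419,304.5),(271.1,360.9)),s2=((284.5,286),(267.6,233.1)),s3=((428.5,221),(375,353.7)),s4=((297,203),(355.5,227.8)),
recess=((356.9,253.2),(317.1,289.5)),disc=((317.5,251),(310.2,251.6)),ring=((402.3,270.4),(308,334.5)),post=((334.1,205.1),(359.1,245.5)),pivot=((363.1,213.9),(362.1,282.6)))
W={}
for k,(a,b) in P.items():
    p,e=tri(t,a,s,b); W[k]=p; 
    d=[]
    for c,q in((t,a),(s,b)):
        z=c['range_z'][int(round(q[1])),int(round(q[0]))]; o,dd=ray(c,*q); d.append(np.round(o+dd*z,4).tolist())
    print(k,np.round(p,4),'gap%.4f'%e,'depth',d)
c0=np.mean([W[f's{i}'] for i in (1,2,3,4)],0)
yv=(W['s2']-W['s1']+W['s4']-W['s3'])[:2]; yv/=np.linalg.norm(yv); xv=(W['s3']-W['s1']+W['s4']-W['s2'])[:2]; xv/=np.linalg.norm(xv)
print('centre',c0,'yaw from y',np.arctan2(-yv[0],yv[1]),'from x',np.arctan2(xv[1],xv[0]))
print('screw spans',[np.linalg.norm(W[a]-W[b]) for a,b in(('s1','s2'),('s3','s4'),('s1','s3'),('s2','s4'))])
for k,z in(('recess',.03),('disc',.036),('ring',.036),('post',.065),('pivot',.041)):
    print(k,[np.round(onz(c,*q,z)[:2],4) for c,q in zip((t,s),P[k])])
print('disc fl',[np.round(onz(c,*q,.03)[:2],4) for c,q in zip((t,s),P['s1'])])
E
python3 m3.py
```

```text
s1 [ 0.4701 -0.1642  0.0289] gap0.0008 depth [[0.4697, -0.164, 0.03], [0.4705, -0.1643, 0.0292]]
s2 [0.5029 0.0698 0.0285] gap0.0006 depth [[0.5025, 0.0698, 0.0302], [0.5031, 0.0683, 0.0304]]
s3 [ 0.6182 -0.1861  0.0303] gap0.0012 depth [[0.6178, -0.1863, 0.029], [0.619, -0.1856, 0.0295]]
s4 [0.6511 0.0482 0.0291] gap0.0008 depth [[0.6511, 0.0483, 0.0274], [0.6505, 0.0451, 0.0332]]
recess [ 0.5609 -0.0577  0.0259] gap0.0008 depth [[0.5607, -0.0579, 0.0245], [0.5614, -0.0572, 0.0252]]
disc [0.5642 0.0121 0.0334] gap0.0015 depth [[0.5634, 0.0121, 0.0339], [0.5646, 0.0101, 0.0363]]
ring [ 0.5297 -0.1361  0.0328] gap0.0015 depth [[0.5295, -0.137, 0.0277], [0.5309, -0.134, 0.0288]]
post [ 0.6386 -0.0162  0.0651] gap0.0000 depth [[0.6393, -0.0164, 0.0621], [0.6387, -0.0161, 0.0649]]
pivot [ 0.6298 -0.0687  0.0388] gap0.0021 depth [[0.6288, -0.0687, 0.0385], [0.6305, -0.0695, 0.0403]]
centre [ 0.56058173 -0.05803723  0.02919667] yaw from y -0.13943947854855038 from x -0.14580945401118817
screw spans [np.float64(0.23626799149102704), np.float64(0.23660849663053735), np.float64(0.14962428014807105), np.float64(0.14978296250870696)]
recess [array([ 0.5599, -0.0574]), array([ 0.5607, -0.0603])]
disc [array([0.5631, 0.0122]), array([0.5646, 0.0103])]
ring [array([ 0.5286, -0.1356]), array([ 0.5302, -0.1378])]
post [array([ 0.6386, -0.0162]), array([ 0.6386, -0.0161])]
pivot [array([ 0.6282, -0.0684]), array([ 0.6304, -0.07  ])]
disc fl [array([ 0.4697, -0.1639]), array([ 0.4705, -0.1647])]
```

Block centre is (0.5605,-0.058) with yaw about -0.142. The screw spans (236.5 x 149.7 mm), the pivot (predicted (0.630,-0.068)) and the post radius of 52.4 mm all agree. The disc is at (0.564,0.0115), 69.6 mm from the recess and almost straight along world +y. I'll push with the two fingertips about 30 mm apart, as a stable V.

Request:
send_rows --pt "100 -0.057 0 -0.053 0 -0.123 0" --pt "90 -0.085 0 -0.08 0 -0.2 0" --pt "80 -0.113 0 -0.106 0 -0.3 0" --pt "70 -0.14 0 -0.13 0 -0.4 0" --pt "60 -0.17 0 -0.16 0 -0.5 0" --pt "50 -0.197 0 -0.186 0 -0.6 0" --pt "40 -0.225 0 -0.212 0 -0.7 0" --pt "35 -0.253 0 -0.24 0 -0.8 0" --pt "35 -0.28 0 -0.265 0 -0.9 0" --pt "35 -0.28 0 -0.265 0 -0.9 0"

```text
clock: 1.23
position: [0.3747, -0.2588, 0.2319]
ee_rot: [0.4, -0.582, 0.583, -0.401]
ft_force: [0.7, 0.5, 0.9]
grip_width: 0.347
```

```bash
cat > go.py <<'E'
import sys
from h import *
# usage: go.py x y z yawz : shift in tool axes to target TCP, tool z heading yaw
o=get_obs();p=np.array(o['position']);Rm=R.from_quat(o['ee_rot']).as_matrix()
print('t',o['clock'],'p',np.round(p,4),'F',np.round(o['ft_force'],2),'grip',o['grip_width'],'heading',np.arctan2(Rm[1,2],Rm[0,2]),'down',np.round(Rm[:,1],4))
print('axes x',np.round(Rm[:,0],4),'z',np.round(Rm[:,2],4))
if len(sys.argv)>4:
    g=np.array([float(a) for a in sys.argv[1:5]]);print('shift',np.round(Rm.T@(g[:3]-p),4))
    z=np.array([np.cos(g[3]),np.sin(g[3]),0]);y=np.array([0,0,-1.]);T=np.c_[np.cross(y,z),y,z]
    print('turn',np.round(R.from_matrix(Rm.T@T).as_rotvec(),4))
E
python3 go.py 0.567 0.075 0.15 -0.05
```

```text
t 1.2333 p [ 0.3747 -0.2588  0.2319] F [0.72 0.45 0.91] grip 0.3466868209407986 heading -0.36646896645816723 down [ 1.5e-03  1.0e-04 -1.0e+00]
axes x [-3.583e-01 -9.336e-01 -6.000e-04] z [ 0.9336 -0.3583  0.0014]
shift [-0.3805  0.0822  0.0598]
turn [-0.0015 -0.3165 -0.0004]
```

Request:
send_rows --pt "35 -0.04 0 0.006 0 -0.04 0" --pt "35 -0.08 0 0.012 0 -0.08 0" --pt "35 -0.12 0 0.019 0 -0.12 0" --pt "35 -0.16 0 0.025 0 -0.16 0" --pt "35 -0.2 0 0.031 0 -0.2 0" --pt "35 -0.24 0 0.038 0 -0.24 0" --pt "35 -0.28 0.01 0.044 0 -0.28 0" --pt "35 -0.32 0.03 0.05 0 -0.3 0" --pt "35 -0.35 0.05 0.055 0 -0.316 0" --pt "35 -0.38 0.08 0.06 0 -0.316 0"

```text
clock: 2.07
position: [0.5697, 0.0678, 0.1527]
ee_rot: [0.483, -0.515, 0.516, -0.485]
ft_force: [1.4, -0.6, 0.5]
grip_width: 0.349
```

Request:
send_rows --pt "35 0 0 0 0 0 0" --pt "35 0 0 0 0 0 0"

```text
clock: 2.23
position: [0.5669, 0.067, 0.15]
ee_rot: [-0.485, 0.516, -0.514, 0.484]
ft_force: [-0.6, -0.3, -0.3]
grip_width: 0.35
```

```bash
python3 go.py 0.567 0.075 0.075 -0.05; python3 - <<'E'
from h import *
for n in('top','side'):
    c=cam(n);save(c,n+'1')
E
```

```text
t 2.2333 p [0.5669 0.067  0.15  ] F [-0.55 -0.34 -0.27] grip 0.3504815647231459 heading -0.06130258111185822 down [-0.0039  0.0013 -1.    ]
axes x [-0.0613 -0.9981 -0.001 ] z [ 0.9981 -0.0613 -0.0039]
shift [-0.0079  0.075  -0.0001]
turn [ 0.0039 -0.0113 -0.0011]
```

View pics/side1.png

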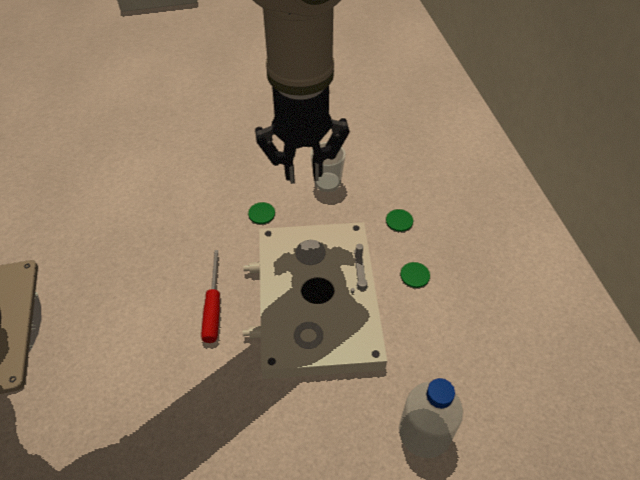

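View pics/top1.png

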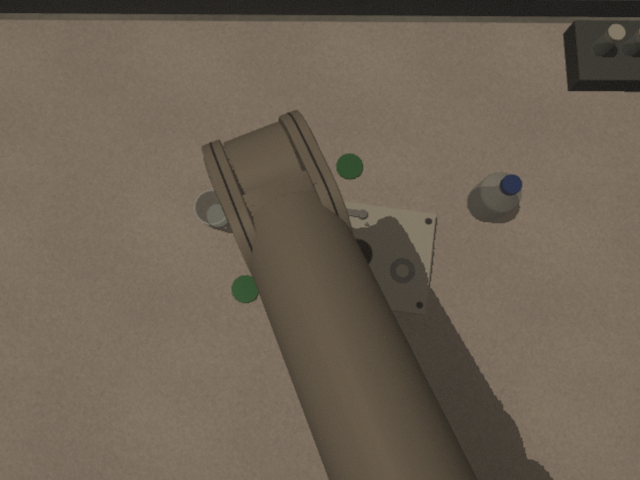

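The side view shows the two fingertips at (293,181) and (319,176), with the disc in shadow at (310,252). The top view is hidden by the arm. I'll take the tip height from the side ray and depth.

```bash
python3 - <<'E'
from h import *
c=cam('side')
im=cv2.convertScaleAbs(cv2.resize(c['pixels'][110:270,245:365,::-1],None,fx=5,fy=3.7*1,interpolation=cv2.INTER_CUBIC),alpha=1.6);cv2.imwrite('pics/tips.png',im)
for (u,v) in((293,181),(293,179),(292,176),(319,176),(318,174),(317,170)):
    o,d=ray(c,u,v);z=c['range_z'][v,u];q=o+d*(.056-o[1])/d[1];print((u,v),'plane',np.round(q,4),'depth',np.round(o+d*z,4))
E
```

```text
(293, 181) plane [0.5495 0.056  0.1586] depth [0.5494 0.0554 0.1592]
(293, 179) plane [0.5497 0.056  0.1628] depth [0.5495 0.0549 0.164 ]
(292, 176) plane [0.5484 0.056  0.1695] depth [0.5482 0.0549 0.1707]
(319, 176) plane [0.5898 0.056  0.1604] depth [0.5898 0.0563 0.1601]
(318, 174) plane [0.5882 0.056  0.165 ] depth [0.5872 0.0514 0.1698]
(317, 170) plane [0.5867 0.056  0.1738] depth [0.5864 0.0543 0.1756]
```

View pics/tips.png

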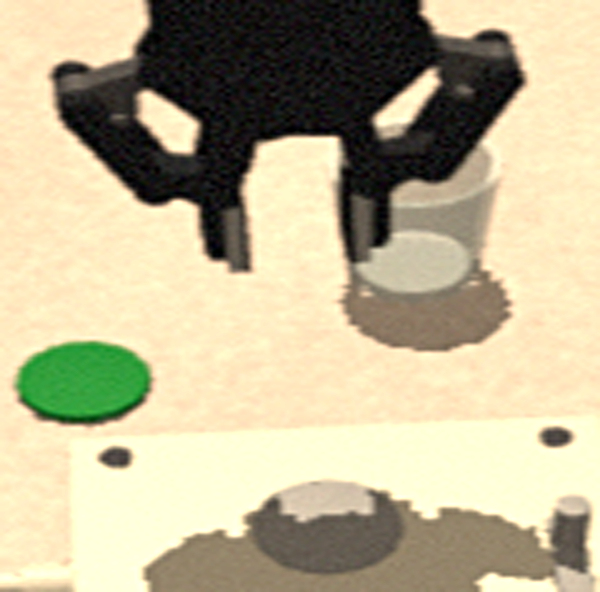

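Request:
send_rows --pt "35 -0.003 0.02 0 0.001 -0.011 0" --pt "35 -0.008 0.05 0 0.004 -0.011 0" --pt "35 -0.008 0.08 0 0.004 -0.011 0" --pt "35 -0.008 0.1 0 0.004 -0.011 0" --pt "35 -0.008 0.11 0 0.004 -0.011 0" --pt "35 -0.008 0.116 0 0.004 -0.011 0" --pt "35 -0.008 0.116 0 0.004 -0.011 0" --pt "35 -0.008 0.116 0 0.004 -0.011 0"

```text
clock: 3.05
position: [0.5692, 0.073, 0.0375]
ee_rot: [0.485, -0.512, 0.515, -0.488]
ft_force: [0.8, 0.0, 0.1]
grip_width: 0.351
```

```bash
python3 go.py 0.567 0.075 0.0275 -0.05; python3 - <<'E'
from h import *
c=cam('side')
im=cv2.convertScaleAbs(cv2.resize(c['pixels'][150:310,245:405,::-1],None,fx=3.7,fy=3.7,interpolation=cv2.INTER_CUBIC),alpha=1.6);cv2.imwrite('pics/tips2.png',im)
E
```

```text
t 3.05 p [0.5692 0.073  0.0375] F [0.84 0.05 0.09] grip 0.3514908534936813 heading -0.05380834758446041 down [ 6.e-03 -4.e-04 -1.e+00]
axes x [-5.380e-02 -9.986e-01  1.000e-04] z [ 0.9985 -0.0538  0.0061]
shift [-0.0019  0.01   -0.0024]
turn [-0.0061 -0.0038  0.0001]
```

View pics/tips2.png

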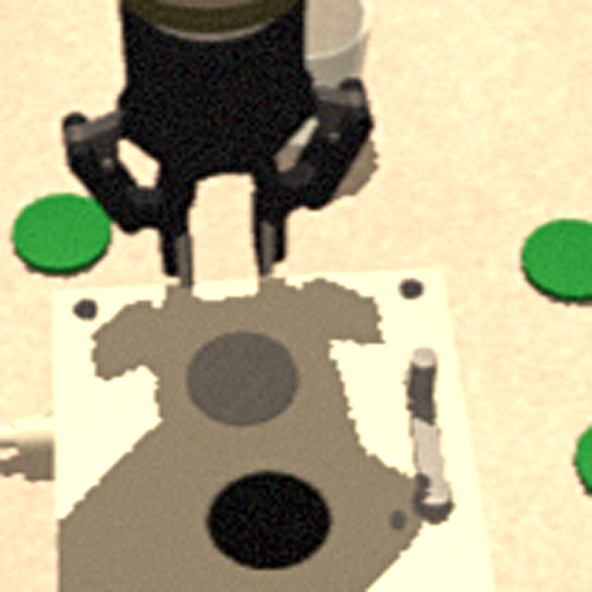

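Request:
send_rows --pt "35 0 0 0 0 0 0" --pt "35 0 0 0 0 0 0" --pt "35 0 0 0 0 0 0"

```text
clock: 3.35
position: [0.5687, 0.0733, 0.0367]
ee_rot: [0.485, -0.512, 0.514, -0.488]
ft_force: [0.2, 1.0, -0.0]
grip_width: 0.351
```

```bash
python3 go.py 0.567 0.075 0.0275 -0.05; python3 - <<'E'
from h import *
c=cam('side')
im=cv2.convertScaleAbs(cv2.resize(c['pixels'][190:260,265:345,::-1],None,fx=8,fy=8,interpolation=cv2.INTER_CUBIC),alpha=1.6);cv2.imwrite('pics/tips3.png',im)
for u in range(288,322):
    r=c['pixels'][215:235,u].max(1)
    print(u,[int(x) for x in r])
E
```

```text
t 3.35 p [0.5687 0.0733 0.0367] F [ 0.23  0.99 -0.01] grip 0.3505978384631104 heading -0.0530609973542652 down [ 5.1e-03 -4.0e-04 -1.0e+00]
axes x [-5.300e-02 -9.986e-01  1.000e-04] z [ 0.9986 -0.053   0.0051]
shift [-0.0016  0.0092 -0.0018]
turn [-0.0051 -0.0031  0.0001]
288 [37, 45, 49, 68, 73, 102, 123, 129, 141, 171, 177, 174, 190, 193, 193, 160, 152, 105, 91, 94]
289 [13, 13, 12, 13, 14, 24, 33, 35, 70, 122, 154, 165, 151, 153, 151, 106, 93, 90, 92, 94]
290 [8, 11, 9, 8, 12, 13, 0, 0, 5, 47, 133, 150, 102, 94, 93, 91, 89, 90, 94, 93]
291 [12, 11, 24, 8, 7, 13, 19, 6, 13, 40, 158, 159, 100, 88, 88, 94, 91, 96, 93, 92]
292 [48, 45, 49, 37, 41, 35, 30, 31, 23, 46, 148, 134, 93, 95, 94, 94, 94, 93, 95, 94]
293 [65, 63, 68, 57, 59, 57, 56, 54, 53, 52, 96, 86, 73, 91, 96, 92, 95, 92, 91, 96]
294 [60, 60, 59, 58, 61, 64, 59, 64, 61, 60, 60, 59, 65, 90, 96, 95, 94, 94, 92, 94]
295 [49, 44, 48, 51, 47, 46, 47, 48, 54, 50, 49, 49, 64, 91, 93, 92, 95, 94, 96, 90]
296 [108, 101, 104, 102, 80, 79, 74, 74, 75, 58, 54, 49, 66, 92, 96, 87, 92, 96, 92, 94]
297 [160, 153, 156, 159, 147, 145, 146,
[... 1679 characters left out ...]
 [6, 13, 11, 16, 28, 44, 63, 67, 92, 126, 154, 153, 151, 154, 103, 91, 95, 92, 96, 94]
315 [36, 35, 33, 28, 31, 27, 32, 30, 38, 52, 113, 100, 94, 92, 91, 93, 91, 91, 95, 91]
316 [63, 61, 58, 58, 55, 57, 55, 51, 51, 61, 105, 94, 91, 89, 91, 94, 98, 95, 94, 91]
317 [67, 64, 65, 66, 63, 66, 62, 63, 62, 80, 103, 95, 91, 92, 92, 93, 92, 92, 94, 94]
318 [48, 50, 49, 51, 45, 46, 87, 115, 123, 128, 102, 92, 94, 95, 95, 96, 94, 93, 93, 95]
319 [22, 21, 20, 18, 18, 25, 99, 159, 171, 172, 107, 92, 94, 91, 94, 96, 94, 94, 91, 94]
320 [1, 5, 0, 10, 0, 33, 115, 175, 177, 183, 111, 87, 92, 94, 95, 92, 92, 94, 97, 91]
321 [37, 29, 34, 38, 48, 102, 157, 181, 178, 173, 108, 92, 90, 92, 94, 92, 96, 93, 90, 88]
```

View pics/tips3.png

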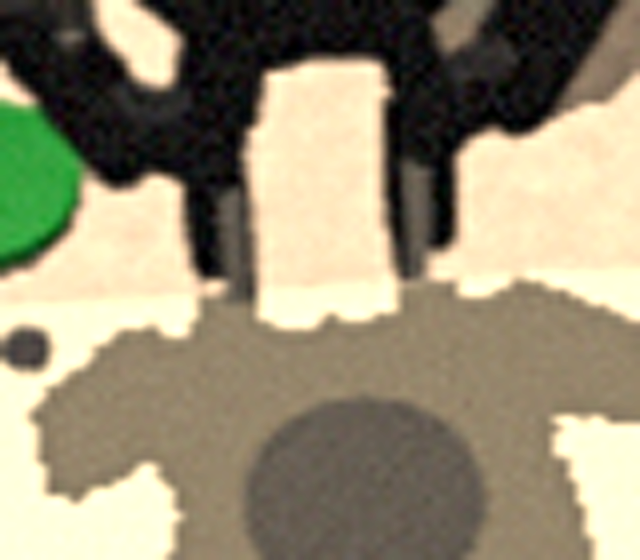

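```bash
python3 - <<'E'
from h import *
c=cam('side')
for (u,v) in((294.5,227.3),(295.5,227.5),(292,224.5),(316,224.6),(315,224.6),(318,221)):
    o,d=ray(c,u,v);q=o+d*(.062-o[1])/d[1]
    ui,vi=int(u),int(v)-1;oo,dd=ray(c,ui,vi);print((u,v),np.round(q,4),np.round(oo+dd*c['range_z'][vi,ui],4))
E
python3 go.py
```

```text
(294.5, 227.3) [0.5486 0.062  0.0414] [0.5481 0.0633 0.0434]
(295.5, 227.5) [0.5503 0.062  0.0404] [0.5496 0.0622 0.0443]
(292, 224.5) [0.5447 0.062  0.0498] [0.5453 0.0653 0.0496]
(316, 224.6) [0.5856 0.062  0.0388] [0.5856 0.062  0.0431]
(315, 224.6) [0.5839 0.062  0.0392] [0.5834 0.0596 0.0464]
(318, 221) [0.5891 0.062  0.0473] [0.5898 0.0652 0.0461]
t 3.45 p [0.5685 0.0734 0.0364] F [-0.35  0.41  0.63] grip 0.35075318308435344 heading -0.05300334856873218 down [ 4.5e-03 -3.0e-04 -1.0e+00]
axes x [-5.300e-02 -9.986e-01  1.000e-04] z [ 0.9986 -0.053   0.0045]
```

Request:
send_rows --pt "35 0 0.002 0 0 0 0" --pt "35 0 0.004 0 0 0 0" --pt "35 0 0.0055 0 0 0 0" --pt "35 0 0.0055 0 0 0 0" --pt "35 0 0.0055 0 0 0 0" --pt "35 0 0.0055 0 0 0 0" --pt "35 0 0.0055 0 0 0 0" --pt "35 0 0.0055 0 0 0 0" --pt "35 0 0.0055 0 0 0 0" --pt "35 0 0.0055 0 0 0 0"

```text
clock: 4.28
position: [0.5683, 0.0733, 0.0306]
ee_rot: [0.486, -0.512, 0.514, -0.488]
ft_force: [-0.3, -0.3, 0.0]
grip_width: 0.352
```

```bash
python3 go.py; python3 - <<'E'
from h import *
c=cam('side')
im=cv2.convertScaleAbs(cv2.resize(c['pixels'][190:260,265:345,::-1],None,fx=8,fy=8,interpolation=cv2.INTER_CUBIC),alpha=1.6);cv2.imwrite('pics/tips4.png',im)
for u in (293,294,295,315,316,317):
    print(u,[int(x) for x in c['pixels'][220:238,u].max(1)])
for (u,v) in((295,229),(295,230),(316,226.5),(316,227.5)):
    o,d=ray(c,u,v);q=o+d*(.063-o[1])/d[1];print((u,v),q)
E
```

```text
t 4.2833 p [0.5683 0.0733 0.0306] F [-0.34 -0.35  0.04] grip 0.3515759899963207 heading -0.05300775389251488 down [ 4.1e-03 -3.0e-04 -1.0e+00]
axes x [-5.300e-02 -9.986e-01  1.000e-04] z [ 0.9986 -0.053   0.0041]
293 [64, 64, 58, 59, 56, 53, 53, 62, 68, 68, 88, 94, 95, 92, 93, 93, 96, 94]
294 [61, 62, 60, 63, 58, 64, 62, 65, 60, 62, 85, 94, 97, 93, 97, 94, 93, 91]
295 [48, 44, 43, 48, 51, 49, 45, 47, 50, 54, 91, 96, 95, 94, 94, 92, 92, 95]
315 [47, 39, 42, 45, 42, 42, 30, 58, 90, 93, 95, 96, 89, 94, 95, 93, 92, 97]
316 [63, 63, 63, 63, 58, 58, 53, 75, 96, 94, 94, 92, 93, 95, 94, 95, 93, 91]
317 [67, 67, 62, 62, 71, 60, 62, 85, 94, 95, 97, 90, 92, 95, 93, 94, 95, 94]
(295, 229) [0.54945483 0.063      0.03542733]
(295, 230) [0.54935847 0.063      0.03277457]
(316, 226.5) [0.5857551  0.063      0.03249305]
(316, 227.5) [0.58573697 0.063      0.0298144 ]
```

View pics/tips4.png

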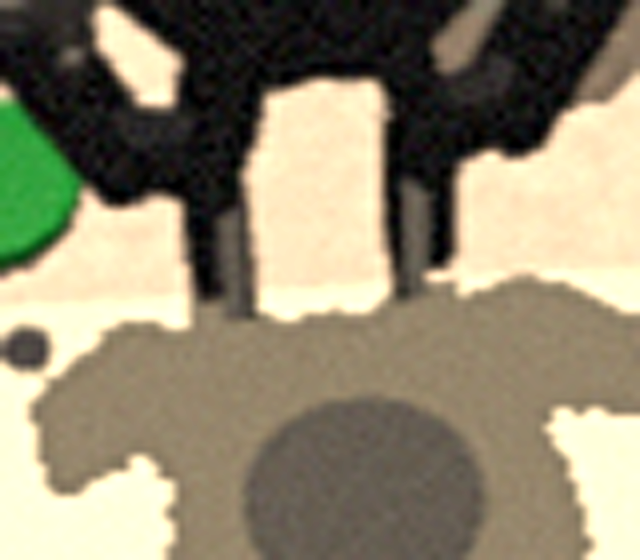

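The tips are now about 2 mm above the block top (bottom edges at (295,229.5) and (316,227)), straddling the disc's line, with no contact force. Starting the push along tool +x.

Request:
send_rows --pt "35 0.005 0 0 0 0 0" --pt "35 0.01 0 0 0 0 0" --pt "35 0.015 0 0 0 0 0" --pt "35 0.02 0 0 0 0 0" --pt "35 0.024 0 0 0 0 0" --pt "35 0.028 0 0 0 0 0" --pt "35 0.032 0 0 0 0 0" --pt "35 0.036 0 0 0 0 0" --pt "35 0.04 0 0 0 0 0" --pt "35 0.044 0 0 0 0 0"

```text
clock: 5.17
position: [0.566, 0.0291, 0.0305]
ee_rot: [0.486, -0.512, 0.514, -0.488]
ft_force: [-0.2, -0.0, 1.0]
grip_width: 0.349
```

```bash
python3 go.py; python3 - <<'E'
from h import *
c=cam('side')
im=cv2.convertScaleAbs(cv2.resize(c['pixels'][200:340,250:410,::-1],None,fx=4,fy=4,interpolation=cv2.INTER_CUBIC),alpha=1.6);cv2.imwrite('pics/p1.png',im)
E
```

```text
t 5.1667 p [0.566  0.0291 0.0305] F [-0.21 -0.05  0.97] grip 0.34866250607515853 heading -0.05287252886327271 down [ 4.e-03 -2.e-04 -1.e+00]
axes x [-0.0528 -0.9986  0.    ] z [ 0.9986 -0.0528  0.0041]
```

View pics/p1.png

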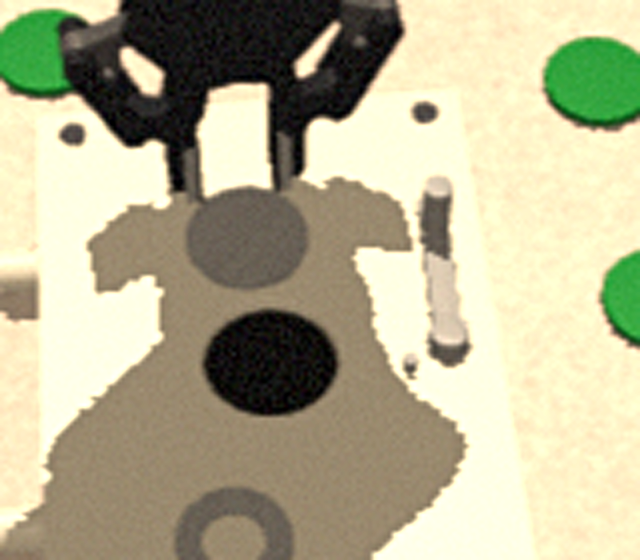

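The tips hold the disc at (311,259), and it is moving straight towards the recess at (317,290). I'll keep going.

Request:
send_rows --pt "35 0.004 0 0 0 0 0" --pt "35 0.008 0 0 0 0 0" --pt "35 0.012 0 0 0 0 0" --pt "35 0.016 0 0 0 0 0" --pt "35 0.02 0 0 0 0 0" --pt "35 0.024 0 0 0 0 0" --pt "35 0.028 0 0 0 0 0" --pt "35 0.032 0 0 0 0 0" --pt "35 0.036 0 0 0 0 0" --pt "35 0.036 0 0 0 0 0"

```text
clock: 6.05
position: [0.564, -0.0078, 0.0305]
ee_rot: [0.485, -0.512, 0.515, -0.487]
ft_force: [-0.0, -0.4, -0.3]
grip_width: 0.352
```

```bash
python3 go.py; python3 - <<'E'
from h import *
c=cam('side')
im=cv2.convertScaleAbs(cv2.resize(c['pixels'][200:340,250:410,::-1],None,fx=4,fy=4,interpolation=cv2.INTER_CUBIC),alpha=1.6);cv2.imwrite('pics/p2.png',im)
E
```

```text
t 6.05 p [ 0.564  -0.0078  0.0305] F [-0.04 -0.37 -0.26] grip 0.351846789156683 heading -0.054136449204090095 down [ 3.9e-03 -8.0e-04 -1.0e+00]
axes x [-5.410e-02 -9.985e-01  6.000e-04] z [ 0.9985 -0.0541  0.0039]
```

View pics/p2.png

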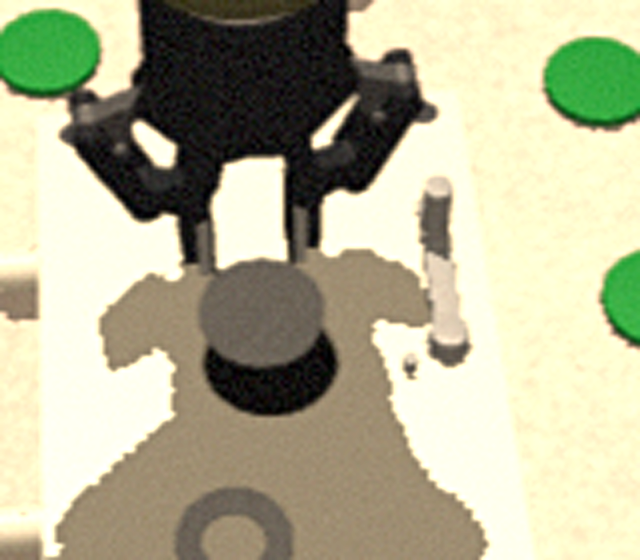

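```bash
python3 - <<'E'
from h import *
c=cam('side')
u,v=250+(262+.5)/4-.5,200+(313.5)/4-.5
print('disc',onz(c,u,v,.036)); 
u,v=250+(271+.5)/4-.5,200+(362.5)/4-.5
print('recess',onz(c,u,v,.03),'vs',.5605,-.058)
E
```

```text
disc [ 0.56154529 -0.04215344  0.036     ]
recess [ 0.56091749 -0.06151496  0.03      ] vs 0.5605 -0.058
```

The side ray puts the disc about 19 mm short of the recess centre and within 1 mm laterally. Next, slow rows.

Request:
send_rows --pt "35 0.002 0 0 0 0 0" --pt "35 0.004 0 0 0 0 0" --pt "35 0.006 0 0 0 0 0" --pt "35 0.008 0 0 0 0 0" --pt "35 0.01 0 0 0 0 0" --pt "35 0.012 0 0 0 0 0" --pt "35 0.014 0 0 0 0 0" --pt "35 0.016 0 0 0 0 0" --pt "35 0.017 0 0 0 0 0" --pt "35 0.017 0 0 0 0 0"

```text
clock: 6.98
position: [0.5631, -0.024, 0.0305]
ee_rot: [0.486, -0.512, 0.514, -0.487]
ft_force: [0.8, -0.1, 0.3]
grip_width: 0.353
```

```bash
cat > pic.py <<'E'
import sys
from h import *
c=cam('side')
im=cv2.convertScaleAbs(cv2.resize(c['pixels'][200:340,250:410,::-1],None,fx=4,fy=4,interpolation=cv2.INTER_CUBIC),alpha=1.6);cv2.imwrite('pics/%s.png'%sys.argv[1],im)
E
python3 go.py; python3 pic.py p3
```

```text
t 6.9833 p [ 0.5631 -0.024   0.0305] F [ 0.81 -0.08  0.34] grip 0.3532889828205353 heading -0.053557884982904674 down [ 3.9e-03 -5.0e-04 -1.0e+00]
axes x [-5.350e-02 -9.986e-01  3.000e-04] z [ 0.9986 -0.0535  0.0039]
```

View pics/p3.png

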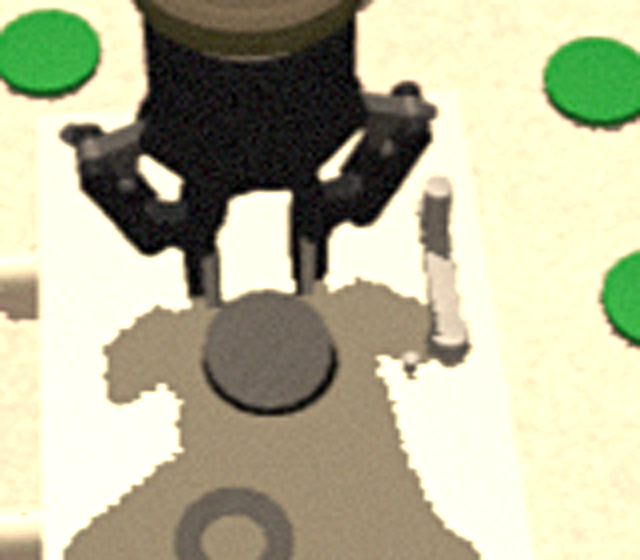

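The disc is nearly in, at crop (269,351) against the recess at (271,362). It may still be tilted on the near rim, so I'll push a few mm more.

Request:
send_rows --pt "35 0.001 0 0 0 0 0" --pt "35 0.002 0 0 0 0 0" --pt "35 0.003 0 0 0 0 0" --pt "35 0.004 0 0 0 0 0" --pt "35 0.004 0 0 0 0 0" --pt "35 0.004 0 0 0 0 0"

```text
clock: 7.53
position: [0.5629, -0.0276, 0.0305]
ee_rot: [0.486, -0.512, 0.514, -0.487]
ft_force: [-0.4, 1.1, 0.5]
grip_width: 0.351
```

```bash
python3 go.py; python3 pic.py p4
```

```text
t 7.5333 p [ 0.5629 -0.0276  0.0305] F [-0.42  1.05  0.54] grip 0.3506013933181861 heading -0.053193393522868525 down [ 4.e-03 -3.e-04 -1.e+00]
axes x [-5.320e-02 -9.986e-01  1.000e-04] z [ 0.9986 -0.0532  0.004 ]
```

View pics/p4.png

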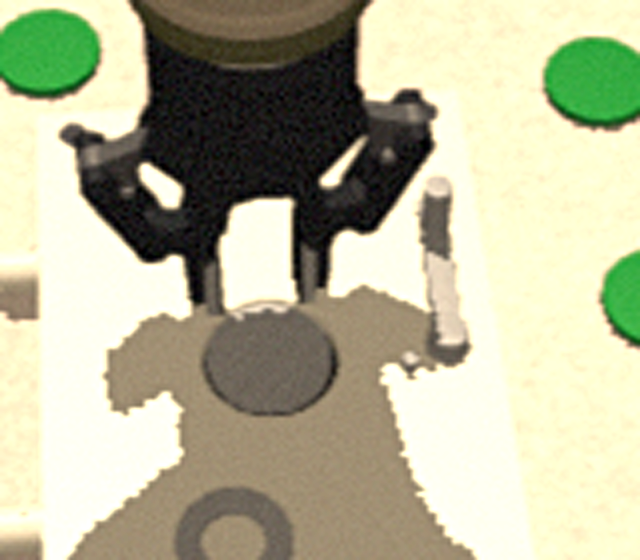

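The disc has dropped and lies flush inside the recess rim, at crop (270,360). I'll back off, lift clear and shut the fingers, then check from above.

Request:
send_rows --pt "35 -0.006 0 0 0 0 0" --pt "35 -0.014 0 0 0 0 0" --pt "35 -0.02 -0.005 0 0 0 0" --pt "35 -0.03 -0.025 0 0 -0.02 0" --pt "35 -0.04 -0.05 0 0 0 0" --pt "0 -0.05 -0.075 0 0 0.02 0" --pt "0 -0.06 -0.09 0 0 0.06 0" --pt "0 -0.06 -0.09 0 0 0.09 0" --pt "0 -0.06 -0.09 0 0 0.09 0" --pt "0 -0.06 -0.09 0 0 0.09 0"

```text
clock: 8.42
position: [0.5656, 0.033, 0.1206]
ee_rot: [0.463, -0.533, 0.535, -0.464]
ft_force: [-0.0, -0.7, 0.3]
grip_width: -0.003
```

```bash
python3 go.py .6686 -.0229 .11 -.142; python3 - <<'E'
from h import *
print(get_obs()['joint_pos'])
for n,(u0,u1,v0,v1),f in(('side',(190,410,160,380),2.7),('top',(190,440,140,340),3)):
    c=cam(n);cv2.imwrite(f'pics/{n}5.png',cv2.convertScaleAbs(cv2.resize(c['pixels'][v0:v1,u0:u1,::-1],None,fx=f,fy=f,interpolation=cv2.INTER_CUBIC),alpha=1.6))
E
```

```text
t 8.4167 p [0.5656 0.033  0.1206] F [-0.   -0.67  0.26] grip -0.002655639942029012 heading -0.1412039062980089 down [ 4.1e-03 -6.0e-04 -1.0e+00]
axes x [-0.1407 -0.99   -0.    ] z [ 0.99   -0.1407  0.0041]
shift [0.0408 0.0111 0.1098]
turn [-0.0041  0.0008 -0.    ]
[ 0.45864862  0.380525   -0.71993135  1.72528762  0.27513164  1.13505523
 -0.48352716]
```

View pics/side5.png

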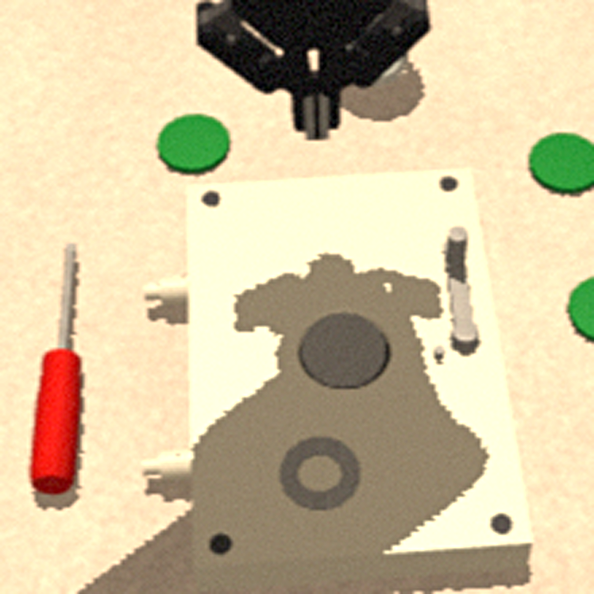

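View pics/top5.png

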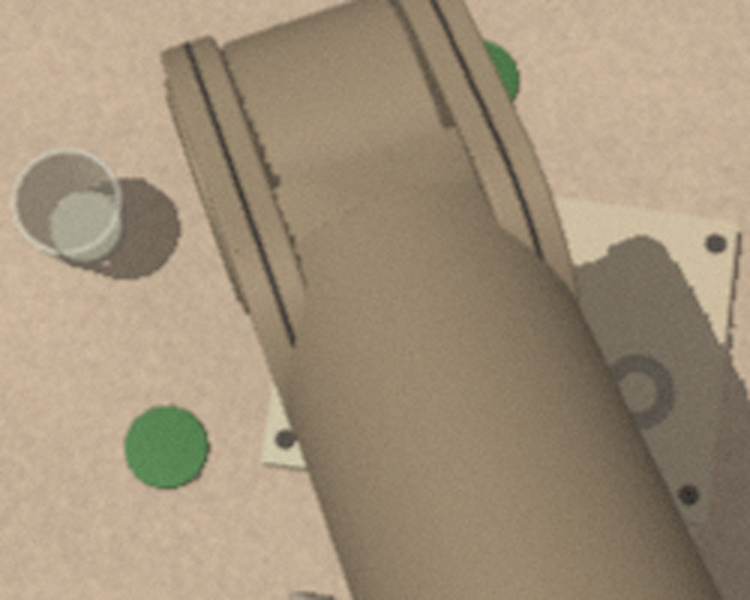

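The disc looks seated at side crop (345,350). I'll check how level it is with depth and compute its centre.

```bash
cat > seat.py <<'E'
from h import *
c=cam('side')
def pts(u0,v0,ru,rv):
    q=[]
    for v in range(int(v0-rv),int(v0+rv)+1):
        for u in range(int(u0-ru),int(u0+ru)+1):
            if ((u-u0)/ru)**2+((v-v0)/rv)**2<1:
                o,d=ray(c,u,v);q.append(o+d*c['range_z'][v,u])
    return np.array(q)
P=pts(317.2,289.3,12,10)
A=np.c_[P[:,:2]-P[:,:2].mean(0),np.ones(len(P))];k=np.linalg.lstsq(A,P[:,2],rcond=None)[0]
print('disc z',k[2],'slopes',k[:2],'std',np.std(P[:,2]-A@k))
for uv in((285,300),(345,300),(300,310)):
    Q=pts(*uv,6,6);print('top plane',uv,Q[:,2].mean())
E
python3 seat.py
```

```text
disc z 0.03472715245130301 slopes [-0.32621478 -1.42787863] std 0.014009939113244487
top plane (285, 300) 0.029897090788104916
top plane (345, 300) 0.030057969368656477
top plane (300, 310) 0.029933834884282494
```

```bash
cat >> seat.py <<'E'
g=P[np.abs(P[:,2]-np.median(P[:,2]))<.008]
A=np.c_[g[:,:2]-g[:,:2].mean(0),np.ones(len(g))];k=np.linalg.lstsq(A,g[:,2],rcond=None)[0]
print('n',len(g),len(P),'disc z',k[2],'slopes',k[:2],'std',np.std(g[:,2]-A@k), 'median',np.median(P[:,2]), 'outl',P[np.abs(P[:,2]-np.median(P[:,2]))>=.008][:4])
E
python3 seat.py; python3 go.py
```

```text
disc z 0.030713602536139962 slopes [-0.29620285 -1.31105826] std 0.01337598014886438
top plane (285, 300) 0.029758594242073947
top plane (345, 300) 0.029781777987219198
top plane (300, 310) 0.03653665509906742
n 378 379 disc z 0.02874978816012882 slopes [-0.00058357 -0.02163899] std 0.0012850866539005292 median 0.0287085585665684 outl [[ 0.46115989 -0.53420042  0.77303544]]
t 8.6167 p [0.5654 0.0322 0.12  ] F [ 0.45 -0.25 -0.25] grip -0.002382452228633015 heading -0.14277514822068135 down [ 3.e-03 -3.e-04 -1.e+00]
axes x [-1.423e-01 -9.898e-01 -2.000e-04] z [ 0.9898 -0.1423  0.003 ]
```

The disc top reads z = 28.7 mm against 29.8 mm for the block top, and its tilt of about 0.02 is near the noise, so it is seated and flat. Next I'll put the shut fingers on the +x side of the post.

Request:
send_rows --pt "0 0.01 0 0.025 0 0 0" --pt "0 0.02 0 0.05 0 0 0" --pt "0 0.03 0 0.08 0 0 0" --pt "0 0.04 0 0.11 0 0 0" --pt "0 0.04 0.01 0.11 0 0 0" --pt "0 0.04 0.03 0.11 0 0 0" --pt "0 0.04 0.05 0.11 0 0 0" --pt "0 0.04 0.07 0.11 0 0 0" --pt "0 0.04 0.07 0.11 0 0 0" --pt "0 0.04 0.07 0.11 0 0 0"

```text
clock: 9.45
position: [0.6683, -0.023, 0.0499]
ee_rot: [0.463, -0.534, 0.535, -0.463]
ft_force: [-0.2, 0.1, 0.4]
grip_width: -0.003
```

```bash
python3 go.py .6686 -.0229 .05 -.142; python3 pic.py k1
```

```text
t 9.45 p [ 0.6683 -0.023   0.0499] F [-0.2   0.1   0.36] grip -0.002990286217663815 heading -0.14290925578988092 down [ 1.3e-03  1.0e-04 -1.0e+00]
axes x [-1.424e-01 -9.898e-01 -2.000e-04] z [ 0.9898 -0.1424  0.0013]
shift [-0.0001 -0.0001  0.0003]
turn [-0.0013 -0.0009 -0.0002]
```

View pics/k1.png

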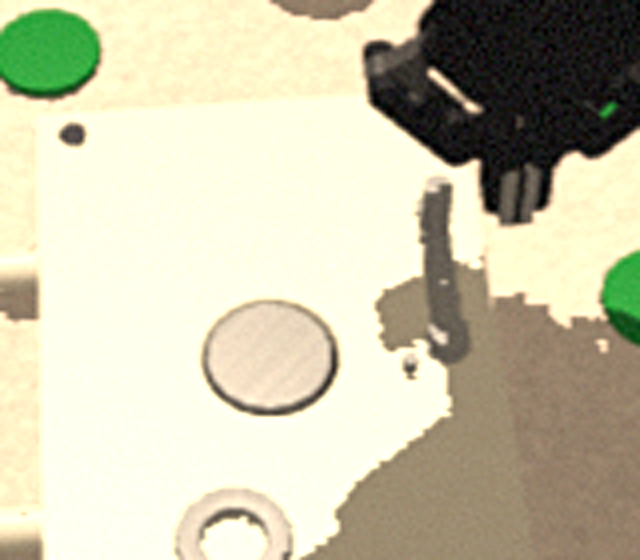

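The disc sits flat in the recess at crop (270,357), and the shut fingertips at crop (515,215) stand to the +x side of the post at crop (437,185). I'll push along block -x, following the arc.

Request:
send_rows --pt "0 0 0 -0.006 0 0 0" --pt "0 0 0 -0.011 0 0 0" --pt "0 0 0 -0.016 0 0 0" --pt "0 0 0 -0.021 0 0 0" --pt "0 0 0 -0.025 0 0 0" --pt "0 0.002 0 -0.03 0 0 0" --pt "0 0.004 0 -0.035 0 0 0" --pt "0 0.006 0 -0.04 0 0 0" --pt "0 0.01 0 -0.044 0 0 0" --pt "0 0.013 0 -0.048 0 0 0"

```text
clock: 10.33
position: [0.6193, -0.0294, 0.0507]
ee_rot: [0.462, -0.533, 0.535, -0.464]
ft_force: [1.0, -0.6, -0.3]
grip_width: -0.002
```

Request:
send_rows --pt "0 0.004 0 -0.004 0 0 0" --pt "0 0.008 0 -0.007 0 0 0" --pt "0 0.008 0 -0.007 0 0 0"

```text
clock: 10.58
position: [0.611, -0.0372, 0.0505]
ee_rot: [0.462, -0.534, 0.536, -0.463]
ft_force: [0.0, -0.7, -0.1]
grip_width: -0.004
```

```bash
python3 go.py; python3 pic.py k2
```

```text
t 10.5833 p [ 0.611  -0.0372  0.0505] F [ 0.03 -0.74 -0.14] grip -0.003807562984645155 heading -0.1441494117931305 down [ 0.0032 -0.0011 -1.    ]
axes x [-1.437e-01 -9.896e-01  7.000e-04] z [ 0.9896 -0.1436  0.0033]
```

View pics/k2.png

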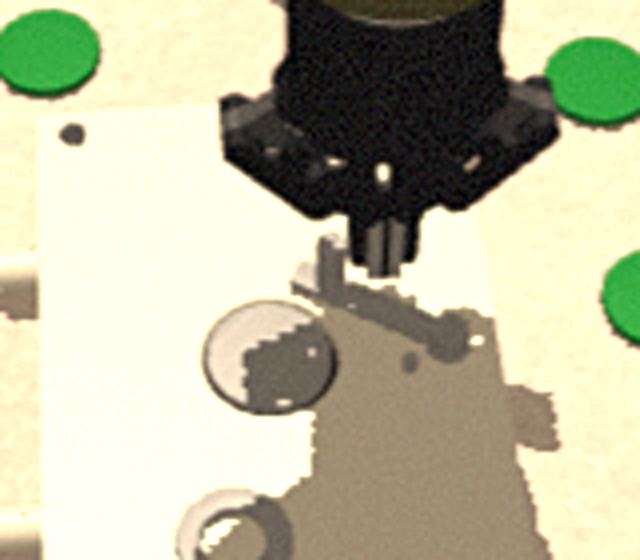

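The keeper has swung to roughly 0.6 rad, with the post top at crop (330,240). Next I'll step round to the post's +y side and push towards block -y.

Request:
send_rows --pt "0 0 0 0.008 0 0 0" --pt "0 -0.015 0 0.008 0 0 0" --pt "0 -0.03 0 0.006 0 0 0" --pt "0 -0.033 0 -0.005 0 0 0" --pt "0 -0.033 0 -0.015 0 0 0" --pt "0 -0.033 0 -0.025 0 0 0" --pt "0 -0.033 0 -0.025 0 0 0"

```text
clock: 11.22
position: [0.5909, 0.0011, 0.0504]
ee_rot: [0.463, -0.533, 0.535, -0.464]
ft_force: [-0.3, -0.6, 0.4]
grip_width: 0.002
```

```bash
python3 go.py; python3 pic.py k3
```

```text
t 11.2167 p [0.5909 0.0011 0.0504] F [-0.26 -0.58  0.35] grip 0.0015368620554568667 heading -0.14185751327405774 down [ 2.8e-03 -4.0e-04 -1.0e+00]
axes x [-0.1414 -0.99   -0.    ] z [ 0.99   -0.1414  0.0028]
```

View pics/k3.png

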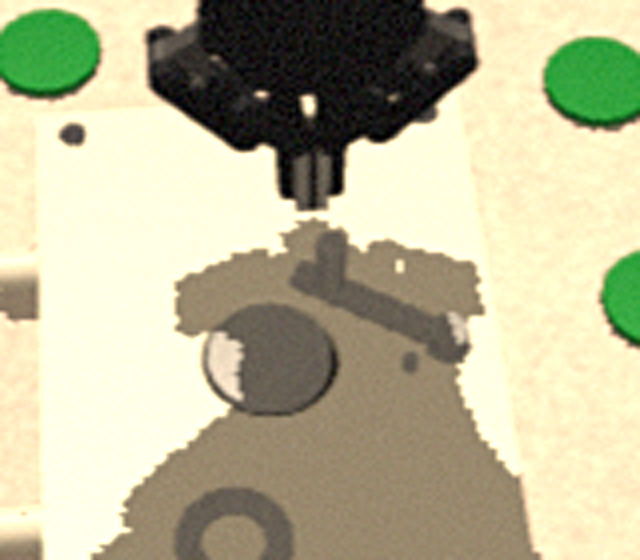

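Request:
send_rows --pt "0 0.006 0 0 0 0 0" --pt "0 0.011 0 0 0 0 0" --pt "0 0.015 0 0 0 0 0" --pt "0 0.019 0 0 0 0 0" --pt "0 0.023 0 0 0 0 0" --pt "0 0.027 0 0 0 0 0" --pt "0 0.031 0 -0.001 0 0 0" --pt "0 0.035 0 -0.002 0 0 0" --pt "0 0.039 0 -0.002 0 0 0" --pt "0 0.041 0 -0.002 0 0 0"

```text
clock: 12.1
position: [0.5839, -0.0409, 0.0507]
ee_rot: [0.462, -0.533, 0.536, -0.464]
ft_force: [-0.5, 0.1, 0.2]
grip_width: 0.005
```

Request:
send_rows --pt "0 0.001 0 0 0 0 0" --pt "0 0.002 0 0 0 0 0" --pt "0 0.003 0 0 0 0 0" --pt "0 0.003 0 0 0 0 0"

```text
clock: 12.43
position: [0.5836, -0.043, 0.0507]
ee_rot: [0.462, -0.533, 0.536, -0.464]
ft_force: [-0.3, 0.2, -0.4]
grip_width: -0.0
```

```bash
python3 go.py; python3 pic.py k4
```

```text
t 12.4333 p [ 0.5836 -0.043   0.0507] F [-0.32  0.16 -0.37] grip -0.0004066342957375727 heading -0.14305358055866263 down [ 4.3e-03 -5.0e-04 -1.0e+00]
axes x [-1.426e-01 -9.898e-01 -1.000e-04] z [ 0.9898 -0.1426  0.0043]
```

View pics/k4.png

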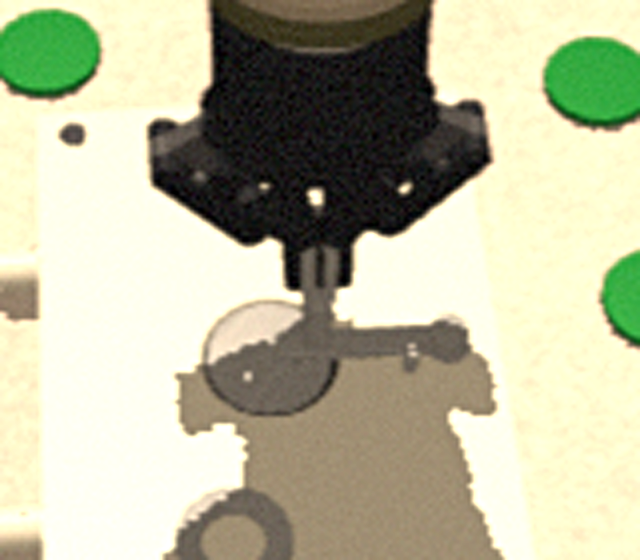

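The keeper is nearly closed. I'll move in 1 mm steps and watch the force for the stop.

Request:
send_rows --pt "0 0.001 0 0 0 0 0" --pt "0 0.001 0 0 0 0 0" --pt "0 0.001 0 0 0 0 0"

```text
clock: 12.73
position: [0.5834, -0.0439, 0.0507]
ee_rot: [0.462, -0.533, 0.536, -0.464]
ft_force: [0.5, 0.8, -0.3]
grip_width: 0.001
```

Request:
send_rows --pt "0 0.001 0 0 0 0 0" --pt "0 0.001 0 0 0 0 0" --pt "0 0.001 0 0 0 0 0"

```text
clock: 12.98
position: [0.5834, -0.0443, 0.0507]
ee_rot: [0.462, -0.533, 0.535, -0.464]
ft_force: [0.5, 2.9, -0.0]
grip_width: 0.003
```

Request:
send_rows --pt "0 0.001 0 0 0 0 0" --pt "0 0.001 0 0 0 0 0" --pt "0 0.001 0 0 0 0 0"

```text
clock: 13.23
position: [0.5833, -0.0444, 0.0507]
ee_rot: [0.462, -0.533, 0.535, -0.465]
ft_force: [1.6, 5.3, 1.2]
grip_width: 0.002
```

The force has risen to 5 N and the position no longer advances, so the arm is at its stop. I'll back off and look.

Request:
send_rows --pt "0 -0.004 0 0 0 0 0" --pt "0 -0.015 0 0 0 0 0" --pt "0 -0.03 -0.01 0 0 0 0" --pt "0 -0.05 -0.04 0 0 0 0" --pt "0 -0.07 -0.07 0 0 0 0" --pt "0 -0.1 -0.1 0 0 0 0" --pt "0 -0.14 -0.12 0 0 0 0" --pt "0 -0.17 -0.14 0 0 0 0" --pt "0 -0.2 -0.15 0 0 0 0" --pt "0 -0.2 -0.15 0 0 0 0"

```text
clock: 14.07
position: [0.6104, 0.1623, 0.2049]
ee_rot: [0.462, -0.532, 0.533, -0.469]
ft_force: [-0.1, 1.5, -0.9]
grip_width: -0.001
```

```bash
python3 go.py; python3 pic.py k5; python3 - <<'E'
from h import *
for n,(u0,u1,v0,v1) in(('top',(190,440,140,340)),('side',(190,470,130,480))):
    c=cam(n);f=3 if n=='top' else 1.7
    save(c,n+'_end')
    cv2.imwrite(f'pics/{n}6.png',cv2.convertScaleAbs(cv2.resize(c['pixels'][v0:v1,u0:u1,::-1],None,fx=f,fy=f,interpolation=cv2.INTER_CUBIC),alpha=1.6))
E
```

```text
t 14.0667 p [0.6104 0.1623 0.2049] F [-0.12  1.47 -0.87] grip -0.0005448030312733095 heading -0.13365942569112682 down [ 0.0084  0.005  -1.    ]
axes x [-0.1332 -0.9911 -0.0061] z [ 0.9911 -0.1333  0.0077]
```

View pics/k5.png

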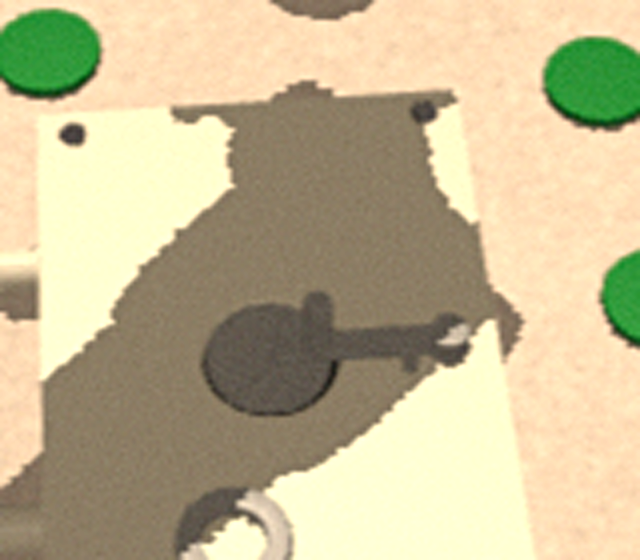

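View pics/top6.png

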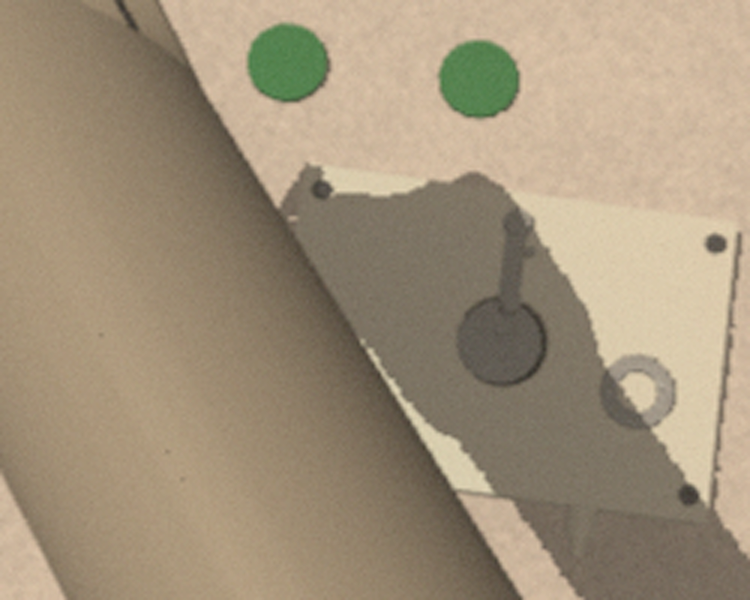

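View pics/side_end.png

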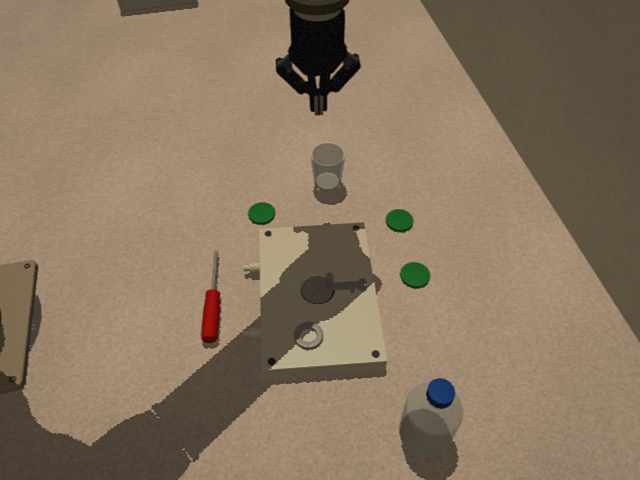

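The keeper lies over the disc, and the bystanders sit at the same pixels as at the start. I'll measure the keeper angle and the disc centre.

```bash
python3 - <<'E'
from h import *
s=cam('side');t=cam('top')
p=onz(s,250+317.5/4-.5,200+299.5/4-.5,.065)
d=(p[:2]-np.array([.6298,-.0682]));yaw=-.142
bx=d@[np.cos(yaw),np.sin(yaw)];by=d@[-np.sin(yaw),np.cos(yaw)]
print('post',p,'rel block',bx,by,'theta',np.arctan2(by,-bx))
print('disc top view',onz(t,190+502.5/3-.5,140+341/3-.5,.029),'recess rim earlier .5599,-.0574')
im=cv2.convertScaleAbs(cv2.resize(t['pixels'][200:280,320:400,::-1],None,fx=7,fy=7,interpolation=cv2.INTER_CUBIC),alpha=2.2);cv2.imwrite('pics/tend.png',im)
for yy,nm in((0,'theta0'),(.12,'0.12')):
    e=np.array([-np.cos(yy),np.sin(yy)])*.052; w=np.array([.6298,-.0682])+e[0]*np.array([np.cos(yaw),np.sin(yaw)])+e[1]*np.array([-np.sin(yaw),np.cos(yaw)])
    print(nm,'expected post top px side',proj(s,[*w,.065]),'top',proj(t,[*w,.065]))
E
```

```text
post [ 0.57939293 -0.05976612  0.065     ] rel block -0.05109331318238599 0.0012152156359090697 theta 0.023779756935520695
disc top view [ 0.56008132 -0.05762097  0.029     ] recess rim earlier .5599,-.0574
theta0 expected post top px side (np.float64(328.3497262709627), np.float64(275.0697412099035)) top (np.float64(360.5895693151973), np.float64(239.63349531221604))
0.12 expected post top px side (np.float64(328.24595362991863), np.float64(271.6999168392432)) top (np.float64(356.9997180663132), np.float64(238.91463962891928))
```

View pics/tend.png

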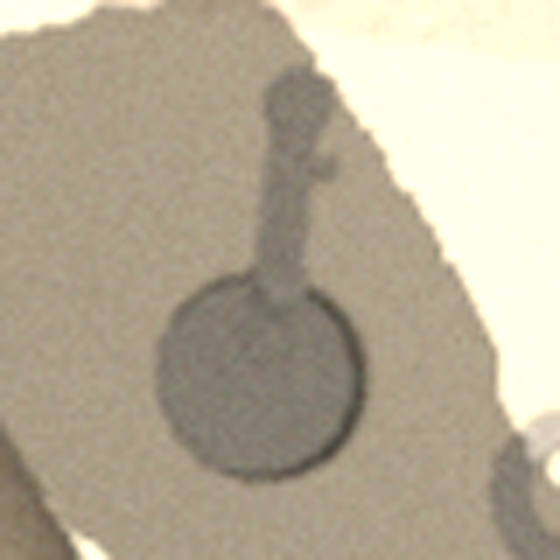

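Keeper angle is about 0.02 rad, with the bar against the pin, and the disc centre is within 1 mm of the recess centre. I'll let the arm settle, then hand in.

Request:
send_rows --pt "0 0 0 0 0 0 0" --pt "0 0 0 0 0 0 0" --pt "0 0 0 0 0 0 0" --pt "0 0 0 0 0 0 0"

```text
clock: 14.65
position: [0.611, 0.1517, 0.2006]
ee_rot: [0.462, -0.534, 0.536, -0.464]
ft_force: [1.0, -0.6, -0.7]
grip_width: 0.002
```

```bash
python3 -c "
from h import *
print(get_obs()['ft_force'],hand_in())"
```

```text
the job is handed in; nothing more can be done
[ 0.95032085 -0.62229348 -0.70718862] None
```

I nudged the plain steel disc into the recess with two part-open fingertips, without gripping it. Then I pushed the keeper's post round with the shut fingers until it met its stop, and handed in at about 14.7 s; no verdict is reported.

What the last checks showed:
- **Disc:** before the keeper was swung, the side camera's depth put the disc's top at 28.7 mm, against 29.8 mm for the block's top. The fitted tilt was about 0.02 rad. At the end, the top view put its centre within 1 mm of the recess centre.
- **Keeper:** its angle was about 0.02 rad, with the bar against the stop pin. The push force rose to about 5 N with no further movement.
- **Bystanders:** the ring, bottle, beaker and screwdriver looked unmoved in the final side picture. I judged this by eye and did not measure it.
- **Robot:** the arm was clear of everything, at about 0.2 m height.

Checks that disagreed:
- **Depth fit:** the first fit of the disc's surface was spoiled by one bad pixel; I dropped it for the figures above.
- **Fingertip height:** the two fingertips measured about 3 mm apart in height. I used the mean, and saw no contact with the block.

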